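Fetch a pigment pot from under the kiln shelf with a reacher

TASK

The little pigment pot has been pushed too far under the low kiln shelf for a hand. Take the reacher by its handle, slide its open jaws round the pot and squeeze the trigger just hard enough to hold it - it is thin glass, do not crush it or touch it with the gripper - and draw it out standing, well clear in front of the shelf. Then let go, leaving the reacher flat on the table and also out from under the shelf; do not bump the shelf hard or shift the other pot.

Things in the scene. Friction and masses are not known exactly. Their poses are not given: they have to be found in the camera images.
- kiln_shelf: Fixed pale slab 180 (x) x 250 (y) x 16 mm on four 24 mm props (at x +-72, y +-108); underside 65, top 81 above the table; things on it reach up to 130. Origin on the table under its centre. x axis points INTO the gap: open front edge at x = -90, a brick strip closes the back from x = +66.
- pot_mid (a point): Middle (23 mm above its base) of the loose round pigment pot to fetch: upright, thin glass, 36 mm diameter, 46 tall with black screw cap, 0.18 kg; it stands on the table under the shelf, its axis 45 to 80 mm behind the front edge and within 30 of the shelf's middle line. It cracks when a jaw presses it with 6 N; about 2 N holds it for dragging.
- pot: The same pot; origin at the centre of its underside.
- reacher_grip (a point): Middle of the reacher's handle, 45 mm above the table. x runs along the shaft to the jaws, y from fixed plate to trigger plate, z up. The handle is two upright plates, 56 long (x), 12 thick, tops at 67: black fixed plate, outer face y = -32; grey trigger plate, outer face y = +32 when free (64 wide). Take it from above across both; below 12 mm is the foot.
- reacher: The whole reacher, 0.2 kg, lying on the table; it is slid, not lifted. Origin under the handle's middle, axes as reacher_grip. A parallel gripper that squeezes the trigger by d shifts the reacher d/2 to its +y, so both jaws close in.
- trigger (a joint): Trigger travel, m: 0 free, 0.030 fully squeezed. Its spring pushes back 4 N at 0 plus 0.15 N per mm. It moves the driven jaw inward 1 mm per mm. The driven pad is sprung (1.5 N per mm, 10 mm give): once the pot is between both pads each further mm adds 1.5 N on the pot and 1.65 N at the handle; full squeeze cracks it. Friction adds a slow drift.
- reacher_mouth (a point): Point midway along the jaw pads on the shaft's line, 205 mm along x from the handle's middle, 22 above the table; axes as reacher_grip. Pads: x 182 to 232, 22 high. Driven pad's inner face y = +30 when free. Other pad's face y = -30 plus a thumbscrew setting of 0 to 12, not measured, so the travel that grips the pot is unknown and the pot best enters at y = +6. Jaws reach out to y +-53.
- reacher_tip (a point): Point on the shaft's line at the front end of the jaws, 230 mm along x from the handle's middle; the crosshead behind the pads starts at x = 165.
- other_pot: Another pigment pot, 41 mm diameter, 50 tall, loose on the table beyond the work; leave it alone. Origin at the centre of its underside.

How it is judged:
On the way, in this order (a step that is already met when the one before it is completed fails the run):
1. the trigger is squeezed and the jaws hold the pot (over about 1 N each) while it is still under the shelf (value of joint trigger above 0.006 m and contact force between reacher and pot above 2.2 N and x of pot_mid in the frame of kiln_shelf above -0.085 m), for 0.2 s.
2. the pot is drawn out of the opening, still held in the squeezed jaws (value of joint trigger above 0.006 m and contact force between reacher and pot above 2.2 N and x of pot_mid in the frame of kiln_shelf below -0.11 m), for 0.1 s.
At the end, for the whole second after the job is handed in: The pot stands upright on the table at rest, its axis at least 30 mm out in front of the shelf's front edge; the reacher lies flat on the table at rest, its jaw tips out from under the shelf, and its trigger is released (under 3 mm) (x of pot_mid in the frame of kiln_shelf below -0.12 m and angle between each of pot_mid, reacher_grip's own z axis and vertical below 0.12 rad and height (world z) of pot_mid below 0.03 m and linear speed of each of pot, reacher below 0.01 m/s and x of reacher_tip in the frame of kiln_shelf below -0.09 m and height (world z) of reacher_grip below 0.055 m and value of joint trigger below 0.003 m); the robot touches nothing.
It fails at once if the jaws press the pot with more than 6 N each (contact force between reacher and pot above 12 N).
It fails at once if the pot is tipped (angle between pot_mid's own z axis and vertical above 0.4 rad).
It fails at once if the gripper touches the pot (contact force between the fingers and pot above 0.5 N).
It fails at once if the other pot is moved more than 30 mm (distance of other_pot from where it was at the start of the episode above 0.03 m).
It fails at once if the reacher or the arm bumps the shelf with more than 15 N (contact force between any of reacher, the arm and kiln_shelf above 15 N).
It also fails if it takes over 58 s, if anything falls off the work surface, if the arm or the gripper's body presses on something with over 40 N, if the wrist force passes 120 N, or if a joint passes its speed limit or range.

ROBOT

A 6-joint arm with a two-finger parallel gripper is mounted at the origin on a cart in front of the work surface, level with it; the furniture and walls round the work are solid. World frame = base frame: x ahead of the robot, y to its left, z up, the work surface at z = 0. Lengths are in m, angles in rad, forces in N, time in s.
With the tool pointing down it reaches from about 0.375 to 0.975 m from the base axis. Payload 3.8 kg.
Tool frame: the origin (TCP) lies at the very end of the fingers, on their centre line; the grasp point (between the pads) lies 19 mm behind it; z points along the fingers, y is the line along which they close (so a half turn about z gives the same grasp; the last joint's range is limited). The gripper opens to 85 mm and grips with 20 to 120 N. Pads are 22 mm wide; open, the fingers measure 114 mm over their backs; the gripper's body (76 mm by 85 mm) begins 54 mm behind the grasp point. The pads swing forward as they close: fully open they stand 13 mm farther back than shut.
Start: joints at [1.237, 0.264, 1.604, -0, 1.274, -0.037], TCP at [0.197, 0.645, 0.202] pointing down, gripper open.
Joint ranges: [-2.63, 2.63], [-0.94, 2.18], [0.31, 2.57], [-1.31, 4.45], [0, 2.66], [-2.55, 2.55]. Speed limits (rad/s): [2.57, 2.57, 3.14, 3.14, 3.14, 3.14].

INTERFACE

Orientations are given as a rotation vector (axis times angle).
In Python, from workcell import read_state, read_camera, calibration, finish_job gives the robot as it stands.
- The arm moves only by the tool step_arm, never from a script. Its argument "commands" is a list of rows, each an object of numbers: "fingers": the gripper's target within -1 to 1 (shut at 1, half-way at 0, fully open at -1); "dx", "dy", "dz": the shift along the tool's x, y, z in m; "roll": the turn about the tool's z in degrees. In form: [{"fingers": .., "dx": .., "dy": .., "dz": .., "roll": ..}, ...]. A call has 1 to 8 rows; each row is the pose to reach, as a shift and turn from the pose commanded when the call began, along the tool's axes at that moment; what a row does not reach only later rows make up. A row lasts 1/8 s, in which the tool goes at most 62.5 mm and 10.7 degrees, less where a joint would pass 70% of its speed; a pose out of reach is approached as far as the arm can. A call with a gripper value outside its range is refused whole. The fingers move at their own pace and stop on an object; "squeeze" is the grip in N (left out, the last holds). Time passes only in rows, so rows that repeat a pose let the fingers close. It gives the time, the measured TCP pose, the force, the opening and the grip force at its end, in the units of the state.
- read_state(): the state, without advancing time (a new reading comes with each control period).
- read_camera(name): name is "scene" or "side" or "wrist"; returns (picture, depth): 480x640x3 uint8, blue, green, red; 480x640 float32, m along the optical axis (not along the pixel's ray), 0 where there is no reading.
- calibration(name): a dict with "intrinsics" (3x3 intrinsics, pixels), "k1" (the pictures are not rectified: a ray, as slopes to the right and down, at radius r is drawn at 1 + k1 r^2 times it, then the intrinsics apply), "world_to_cam" (4x4, takes a point from world to camera coordinates). Camera axes: x right, y up, looking along -z (the intrinsics and any distortion apply to the point x, -y, -z); pixel columns grow to the right and rows downward; lengths in m; the calibration is good to about 2 mm. A picture is of the moment at which its call begins: read the wrist's pose just before it. calibration takes no time and is no camera call; for the wrist camera it gives the pose at the moment of the call.
- finish_job(): hands the job in; it is judged then, once.
The state is a dict: "time": time; "q": joint angles; "joint_vel": joint speeds; "joint_torque": joint torques, N m; "tool_pos": TCP position; "tcp_rot": TCP orientation; "wrist_force": force on the tool from outside, world axes, zero at the start; "torque": the same for the moment, N m; "width": opening from 0.0 (shut) to 1.0 (fully open); "grip_force": force on a finger pad.
Only numpy, scipy, OpenCV 4.12 (cv2) and the standard library are available. Lean on these libraries where they do the work, as an engineer would, in place of code of your own. Each camera call takes 0.05 s, during which the arm holds its last target. There are 200 camera calls.

## Working session

There is one attempt and no reset: what is moved stays moved. The work goes in short steps, Python scripts to look and compute and a tool call to move; the robot and the scene stay as the last step left them, time stands still between calls to the robot, and variables do not carry over. Pictures are saved under pics/ and viewed, at most 10 in all, crops included, and the job is handed in when it is done.

Besides the shell and the picture viewer there is one more tool, called after "Emit:" by a JSON object that holds its "name" and its "arguments", one argument or row to a line. step_arm: Moves the arm, as the interface text tells. Its arguments: {"type":"object","properties":{"commands":{"type":"array","items":{"type":"object","properties":{"fingers":{"type":"number"},"dx":{"type":"number"},"dy":{"type":"number"},"dz":{"type":"number"},"roll":{"type":"number"}}}},"squeeze":{"type":"number"}},"required":["commands"]}

```bash
mkdir -p pics
cat > h.py <<'E'
import numpy as np, cv2
from workcell import *
def grab(n):
    c=calibration(n); p,d=read_camera(n); return p,d,c
def world(c,d,u,v,depth=None,z=None):
    K=np.array(c["intrinsics"]);k=c["k1"]
    xd=np.array([(u-K[0,2])/K[0,0],(v-K[1,2])/K[1,1]]); s=xd.copy()
    for _ in range(20): s=xd/(1+k*(s@s))
    T=np.linalg.inv(np.array(c["world_to_cam"])); r=np.array([s[0],-s[1],-1.])
    if z is not None:
        R=T[:3,:3]@r; return T[:3,3]+R*(z-T[2,3])/R[2]
    D=depth if depth else np.median(d[v-1:v+2,u-1:u+2]); return T[:3,:3]@(r*D)+T[:3,3]
E
python3 - <<'E'
from h import *
for n in("scene","side"):
    p,d,c=grab(n); cv2.imwrite(f"pics/{n}.png",p); np.savez(f"{n}.npz",p=p,d=d,**{k:np.array(v) for k,v in c.items()})
print(read_state())
E
```

```text
{'time': 0.1, 'q': array([ 1.23708851e+00,  2.64684709e-01,  1.60527636e+00, -1.00646126e-05,
        1.27367937e+00, -3.69115395e-02]), 'joint_vel': array([-0.00042324, -0.00114455, -0.00190113, -0.00011714, -0.00103781,
       -0.00095336]), 'joint_torque': array([-5.38392724e-04, -5.16708970e+01, -3.68588054e+01, -1.14176521e-04,
        6.30834431e-03,  7.96661595e-06]), 'tool_pos': array([0.19718182, 0.64479153, 0.20056091]), 'tcp_rot': array([-0.46443804, -3.1066993 ,  0.00316399]), 'wrist_force': array([ 0.12800605, -0.04889804, -0.41629075]), 'torque': array([ 0.01835897,  0.06242073, -0.01620759]), 'grip_force': 0.0, 'width': 1.0007544917707685}
```

View pics/scene.png

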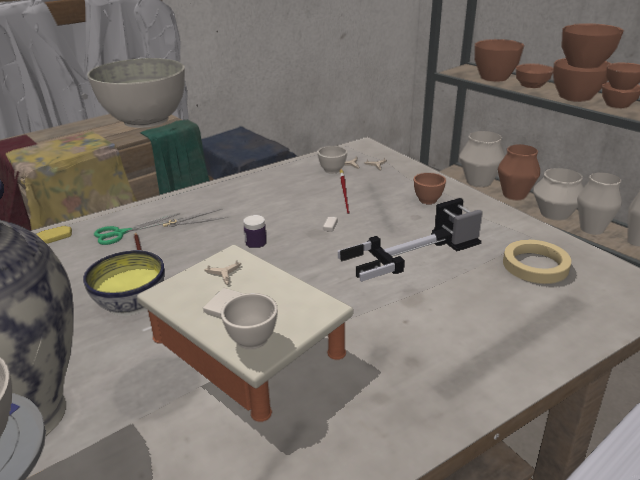

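View pics/side.png

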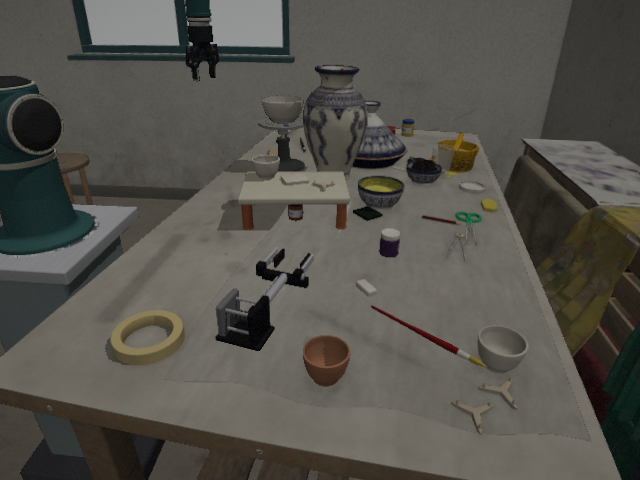

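The scene picture shows the shelf from behind, with its top corners near (140,298), (237,248), (352,312) and (262,370). The reacher lies at about (340-480, 200-280). In the side picture the shelf's open front faces the camera at (240-350, 175-225), the pot is at (295,212), and the reacher is at (217-315, 250-347). The other pot is the one at (390,243).

Run:
```python
import cv2,numpy as np
p=np.load("side.npz")["p"]
a=cv2.resize(p[160:240,230:360],None,fx=6,fy=6,interpolation=cv2.INTER_CUBIC)
cv2.imwrite("pics/c1.png",a)
b=cv2.resize(p[240:355,205:325],None,fx=5,fy=5,interpolation=cv2.INTER_CUBIC)
cv2.imwrite("pics/c2.png",b)
```

```text
(no output)
```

View pics/c1.png

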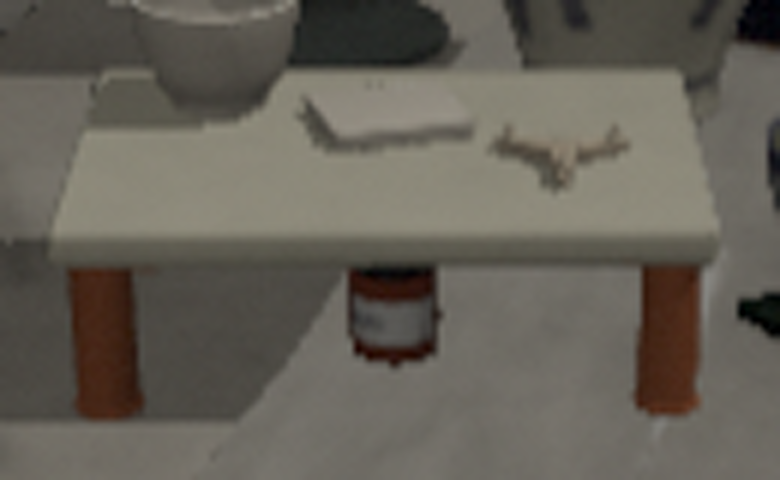

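View pics/c2.png

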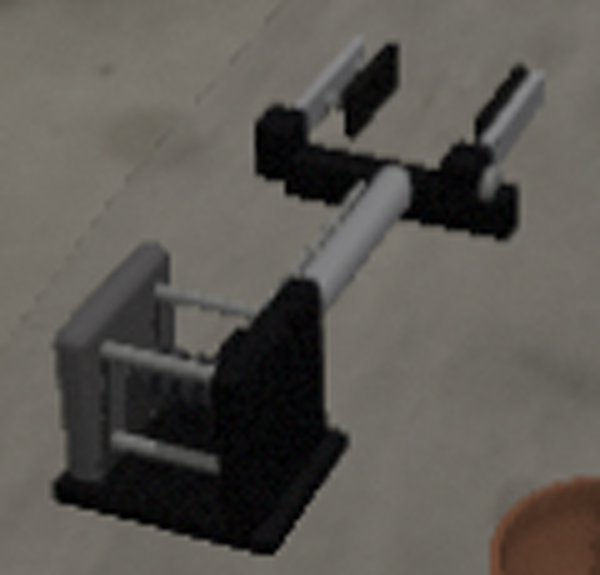

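The first crop shows the pot's label facing us: its base front is at (393,362) and its sides are at 350 and 436. The shelf's front top corners are at (55,235) and (718,237). In the second crop the grey trigger plate is on the left (58-168, 243-335), the black plate's top runs (218,345)-(320,285), and the jaw tips are at (360,40) and (540,75).

Run:
```python
import cv2,numpy as np
p=np.load("scene.npz")["p"]
b=cv2.resize(p[190:290,330:490],None,fx=5,fy=5,interpolation=cv2.INTER_CUBIC)
cv2.imwrite("pics/c3.png",b)
from h import world
S=dict(np.load("side.npz"));C=dict(np.load("scene.npz"))
def g(c,u,v,z): return world(c,c["d"],u,v,z=z).round(4)
f=lambda x,y:(230+x/6-.4,160+y/6-.4)
e=lambda x,y:(205+x/5-.4,240+y/5-.4)
for q in[(55,233),(718,235),(680,70),(105,72)]: print("shelf side",g(S,*f(*q),.081))
for q in[(237,248),(352,312),(262,370),(140,298)]: print("shelf scene",g(C,*q,.081))
print("pot",g(S,*f(393,361),0),g(S,*f(350,330),.023),g(S,*f(436,330),.023))
for q in[(58,335),(102,345),(168,255),(150,243)]: print("trig",g(S,*e(*q),.067))
for q in[(222,345),(320,285)]: print("fix",g(S,*e(*q),.067))
for q in[(272,548),(347,438),(55,490)]: print("foot",g(S,*e(*q),.006))
for q in[(360,40),(543,75)]: print("tips",g(S,*e(*q),.03))
for u,v in[(240,200),(295,176),(340,200),(295,212),(390,235)]: print(u,v,world(S,S["d"],u,v).round(3))
```

```text
shelf side [0.4494 0.0469 0.081 ]
shelf side [0.6912 0.072  0.081 ]
shelf side [0.6708 0.2523 0.081 ]
shelf side [0.4275 0.221  0.081 ]
shelf scene [0.6747 0.0823 0.081 ]
shelf scene [0.4377 0.0572 0.081 ]
shelf scene [0.4305 0.2096 0.081 ]
shelf scene [0.6575 0.2543 0.081 ]
pot [0.563 0.12  0.   ] [0.5493 0.0985 0.023 ] [0.5827 0.1021 0.023 ]
trig [ 0.5063 -0.3215  0.067 ]
trig [ 0.5204 -0.3249  0.067 ]
trig [ 0.5284 -0.2783  0.067 ]
trig [ 0.5212 -0.2724  0.067 ]
fix [ 0.5551 -0.3214  0.067 ]
fix [ 0.578  -0.2892  0.067 ]
foot [ 0.5699 -0.3388  0.006 ]
foot [ 0.5834 -0.2866  0.006 ]
foot [ 0.4984 -0.3198  0.006 ]
tips [ 0.552  -0.0728  0.03  ]
tips [ 0.6273 -0.093   0.03  ]
240 200 [0.452 0.048 0.077]
295 176 [0.556 0.182 0.089]
340 200 [0.671 0.076 0.076]
295 212 [0.564 0.114 0.023]
390 235 [ 0.778 -0.03   0.048]
```

View pics/c3.png

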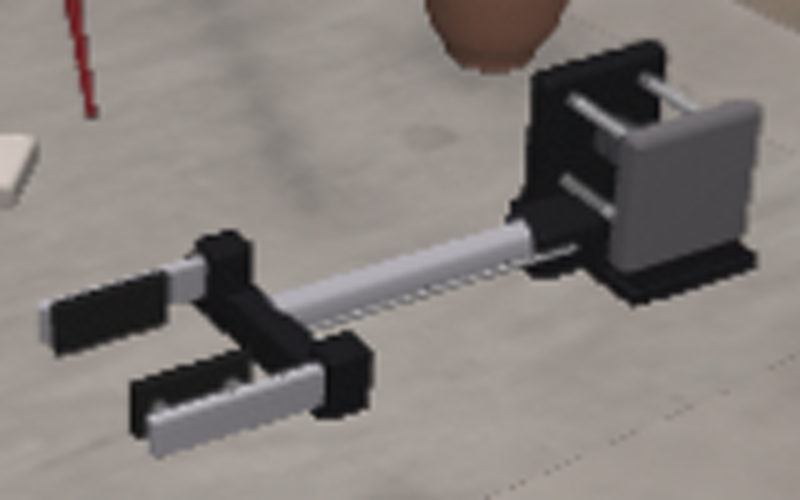

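The scene crop shows the trigger plate's outer top edge from (622,138) to (757,107) and the fixed plate's top from (535,72) to (660,42). The fixed bar's tip is at (45,305), the driven bar's tip at (150,418), and the foot corners are at (637,303) and (757,265).

```bash
cat >> h.py <<'E'
from scipy.spatial.transform import Rotation as Ro
def togo(x,y,z,yaw):
    "tool-frame shift and roll to reach TCP x,y,z with tool y at world yaw (deg)"
    s=read_state();R=Ro.from_rotvec(s["tcp_rot"]).as_matrix()
    cur=np.degrees(np.arctan2(R[1,1],R[0,1]))
    print("t",round(s["time"],2),"pos",s["tool_pos"].round(4),"yaw",cur.round(2),"tilt",R[2,2].round(4),"d",(R.T@(np.array([x,y,z])-s["tool_pos"])).round(4),"roll",round((cur-yaw+180)%360-180,2))
E
python3 - <<'E'
from h import *
C=dict(np.load("scene.npz"))
e=lambda x,y:(330+x/5-.4,190+y/5-.4)
for n,q,z in[("trig",(624,140),.067),("trig",(757,107),.067),("fix",(535,72),.067),("fix",(660,42),.067),("fixtip",(45,303),.03),("drvtip",(150,418),.03),("foot",(637,305),0),("foot",(757,268),0),("padfixtip",(55,355),.011),("paddrvtip",(133,437),.011),("paddrvtop",(133,383),.033),("padfixtop",(52,305),.033)]:
    print(n,world(C,C["d"],*e(*q),z=z).round(4))
togo(.545,-.25,.25,-15)
E
```

```text
trig [ 0.5201 -0.265   0.067 ]
trig [ 0.5036 -0.3175  0.067 ]
fix [ 0.5728 -0.2815  0.067 ]
fix [ 0.557  -0.3327  0.067 ]
fixtip [ 0.6205 -0.0849  0.03  ]
drvtip [ 0.547  -0.0638  0.03  ]
foot [ 0.5115 -0.2718  0.    ]
foot [ 0.4982 -0.3235  0.    ]
padfixtip [ 0.6155 -0.0849  0.011 ]
paddrvtip [ 0.5622 -0.0711  0.011 ]
paddrvtop [ 0.562  -0.0705  0.033 ]
padfixtop [ 0.6145 -0.0827  0.033 ]
t 0.1 pos [0.1972 0.6448 0.2006] yaw 72.99 tilt -1.0 d [-0.5943 -0.754  -0.0479] roll 87.99
```

Emit:
{"name": "step_arm", "arguments": {
  "commands": [
    {"dx": -0.02, "dy": -0.04, "dz": -0.05, "roll": 10, "fingers": -1},
    {"dx": -0.07, "dy": -0.09, "dz": -0.05, "roll": 20, "fingers": -1},
    {"dx": -0.12, "dy": -0.15, "dz": -0.05, "roll": 30, "fingers": -1},
    {"dx": -0.16, "dy": -0.2, "dz": -0.05, "roll": 40, "fingers": -1},
    {"dx": -0.2, "dy": -0.25, "dz": -0.05, "roll": 50, "fingers": -1},
    {"dx": -0.24, "dy": -0.3, "dz": -0.05, "roll": 60, "fingers": -1},
    {"dx": -0.28, "dy": -0.35, "dz": -0.05, "roll": 70, "fingers": -1},
    {"dx": -0.32, "dy": -0.4, "dz": -0.05, "roll": 80, "fingers": -1}
  ]
}}

```text
time: 1.1
tool_pos: [0.3738, 0.1994, 0.2515]
tcp_rot: [2.358, 2.075, 0.0]
wrist_force: [0.5, 0.4, 1.1]
width: 0.998
grip_force: 0.0
```

```bash
python3 -c "
from h import *
togo(.535,-.22,.25,-15)"
```

```text
t 1.1 pos [0.3738 0.1994 0.2515] yaw -7.3 tilt -1.0 d [-0.3955  0.2132  0.0016] roll 7.7
```

Emit:
{"name": "step_arm", "arguments": {
  "commands": [
    {"dx": -0.05, "dy": 0.027, "dz": 0, "roll": 8, "fingers": -1},
    {"dx": -0.1, "dy": 0.054, "dz": -0.01, "roll": 8, "fingers": -1},
    {"dx": -0.15, "dy": 0.08, "dz": -0.02, "roll": 8, "fingers": -1},
    {"dx": -0.2, "dy": 0.107, "dz": -0.03, "roll": 8, "fingers": -1},
    {"dx": -0.25, "dy": 0.134, "dz": -0.04, "roll": 8, "fingers": -1},
    {"dx": -0.3, "dy": 0.16, "dz": -0.05, "roll": 8, "fingers": -1},
    {"dx": -0.35, "dy": 0.187, "dz": -0.05, "roll": 8, "fingers": -1},
    {"dx": -0.395, "dy": 0.213, "dz": -0.05, "roll": 8, "fingers": -1}
  ]
}}

```text
time: 2.1
tool_pos: [0.5372, -0.2187, 0.3015]
tcp_rot: [-2.493, -1.911, -0.0]
wrist_force: [0.6, 0.6, -0.2]
width: 1.003
grip_force: 0.0
```

Emit:
{"name": "step_arm", "arguments": {
  "commands": [
    {"fingers": -1},
    {"fingers": -1}
  ]
}}

```text
invalid input
```

```bash
python3 -c "
from h import *
togo(.54,-.303,.2,-16)
p,d,c=grab('wrist'); cv2.imwrite('pics/w1.png',p); np.savez('w1.npz',p=p,d=d,**{k:np.array(v) for k,v in c.items()})"
```

```text
t 2.1 pos [ 0.5372 -0.2187  0.3015] yaw -15.05 tilt -1.0 d [-0.0807  0.0246  0.1015] roll 0.95
```

View pics/w1.png

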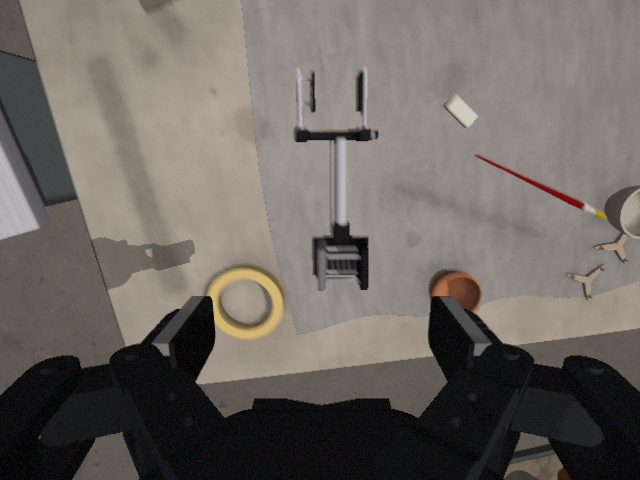

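The wrist view shows the whole reacher from above. The plate tops are at columns 317-326 and 361-369 (rows 238-290), the shaft is at column 341, and the pads are at rows 70-112 with inner faces at about 315 and 358.

```bash
python3 -c "
from h import *
W=dict(np.load('w1.npz'))
cv2.imwrite('pics/w2.png',cv2.resize(W['p'][55:300,280:400],None,fx=4.8,fy=2.4,interpolation=cv2.INTER_CUBIC))
print(W['intrinsics'],world(W,W['d'],341,180),world(W,W['d'],365,262),world(W,W['d'],321,265))"
```

```text
[[359.95098758   0.         321.15939982]
 [  0.         359.95098758 241.62862806]
 [  0.           0.           1.        ]] [ 0.56751797 -0.20269837  0.02113803] [ 0.57005197 -0.29938712  0.06482102] [ 0.51841402 -0.28930178  0.06496771]
```

View pics/w2.png

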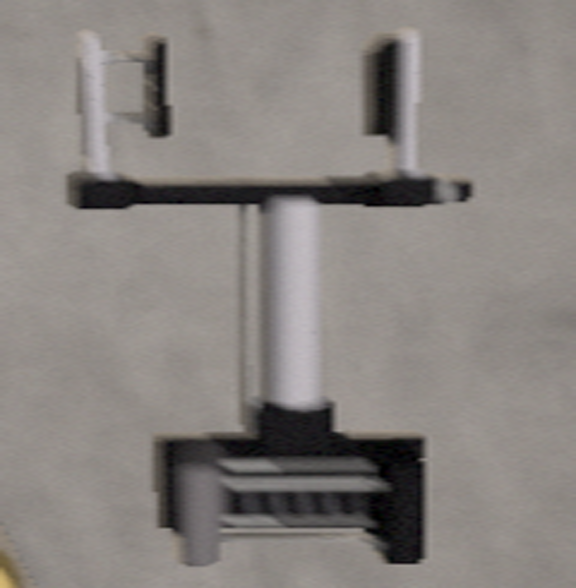

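In the enlarged view the trigger plate's outer edge is at x 181 and the fixed plate's at 424, with their rear ends at row 561. The shaft's middle is at 291, and the pads' inner faces are at 168 and 368, rows 38-135.

```bash
python3 -c "
from h import *
W=dict(np.load('w1.npz'))
g=lambda x,y,z:world(W,0,280+x/4.8-.4,55+y/2.4-.3,z=z)[:2]
tr,fx=g(181,561,.067),g(424,561,.067)
print('rear',tr,fx,np.linalg.norm(tr-fx),np.degrees(np.arctan2(*(fx-tr)[::-1])))
a,b=g(291,210,.03),g(291,390,.03); v=a-b;print('shaft',a,b,np.degrees(np.arctan2(v[1],v[0])))
pd,pf=g(168,38,.033),g(368,38,.033);print('pads',pd,pf,np.linalg.norm(pd-pf)); 
for h in (73.5,75,76):
  X=np.array([np.cos(np.radians(h)),np.sin(np.radians(h))]);Y=np.array([-X[1],X[0]])
  o=(tr+fx)/2+.028*X
  print(h,o,[(np.round([(q-o)@X,(q-o)@Y],4)) for q in(pd,pf,a,b,tr,fx)])
togo(.546,-.296,.15,-15)
"
```

```text
rear [ 0.50647162 -0.31639165] [ 0.56567501 -0.33239119] 0.06132721220959669 -15.122760412597978
shaft [ 0.57738987 -0.1583617 ] [ 0.55494486 -0.24621622] 75.66866495627382
pads [ 0.56877167 -0.07502891] [ 0.61411266 -0.0872204 ] 0.04695144370294164
73.5 [ 0.54402575 -0.29754447] [array([0.2204, 0.0395]), array([ 0.2216, -0.0075]), array([0.1429, 0.0075]), array([0.0523, 0.0041]), array([-0.0287,  0.0307]), array([-0.0273, -0.0307])]
75 [ 0.54332025 -0.2973455 ] [array([0.2213, 0.033 ]), array([ 0.2213, -0.014 ]), array([0.1431, 0.0031]), array([0.0524, 0.002 ]), array([-0.0279,  0.0307]), array([-0.0281, -0.0307])]
76 [ 0.54284713 -0.29722314] [array([0.2219, 0.0286]), array([ 0.221 , -0.0183]), array([1.431e-01, 1.000e-04]), array([0.0524, 0.0006]), array([-0.0274,  0.0307]), array([-0.0286, -0.0307])]
t 2.15 pos [ 0.5389 -0.2244  0.3004] yaw -15.19 tilt -1.0 d [-0.0666  0.0254  0.1507] roll -0.19
```

Emit:
{"name": "step_arm", "arguments": {
  "commands": [
    {"dx": -0.03, "dy": 0.01, "dz": 0.05, "roll": -1, "fingers": -1},
    {"dx": -0.066, "dy": 0.023, "dz": 0.1, "roll": -1, "fingers": -1},
    {"dx": -0.066, "dy": 0.023, "dz": 0.15, "roll": -1, "fingers": -1},
    {"dx": -0.066, "dy": 0.023, "dz": 0.18, "roll": -1, "fingers": -1},
    {"dx": -0.066, "dy": 0.023, "dz": 0.18, "roll": -1, "fingers": -1}
  ]
}}

```text
time: 2.78
tool_pos: [0.539, -0.2846, 0.1177]
tcp_rot: [-2.47, -1.929, 0.005]
wrist_force: [-0.2, -0.4, 0.2]
width: 1.003
grip_force: 0.0
```

```bash
python3 -c "
from h import *
togo(.5435,-.295,.026,-14.3)"
```

```text
t 2.77 pos [ 0.539  -0.2846  0.1177] yaw -14.02 tilt -1.0 d [-0.0092  0.0076  0.0916] roll 0.28
```

Emit:
{"name": "step_arm", "arguments": {
  "commands": [
    {"dx": -0.009, "dy": 0.0065, "dz": 0.02, "fingers": -1},
    {"dx": -0.009, "dy": 0.0065, "dz": 0.04, "fingers": -1},
    {"dx": -0.009, "dy": 0.0065, "dz": 0.058, "fingers": -1},
    {"dx": -0.009, "dy": 0.0065, "dz": 0.075, "fingers": -1},
    {"dx": -0.009, "dy": 0.0065, "dz": 0.091, "fingers": -1},
    {"dx": -0.009, "dy": 0.0065, "dz": 0.091, "fingers": -1}
  ]
}}

```text
invalid input
```

Emit:
{"name": "step_arm", "arguments": {
  "commands": [
    {"dx": 0, "dy": 0, "dz": 0, "fingers": -0.6},
    {"dx": 0, "dy": 0, "dz": 0, "fingers": -0.6},
    {"dx": 0, "dy": 0, "dz": 0, "fingers": -0.6}
  ],
  "squeeze": 20
}}

```text
invalid input
```

Emit:
{"name": "step_arm", "arguments": {
  "commands": [
    {"dx": -0.009, "dy": 0.0065, "dz": 0.02, "fingers": -1, "roll": 0},
    {"dx": -0.009, "dy": 0.0065, "dz": 0.04, "fingers": -1, "roll": 0},
    {"dx": -0.009, "dy": 0.0065, "dz": 0.058, "fingers": -1, "roll": 0},
    {"dx": -0.009, "dy": 0.0065, "dz": 0.075, "fingers": -1, "roll": 0},
    {"dx": -0.009, "dy": 0.0065, "dz": 0.091, "fingers": -1, "roll": 0},
    {"dx": -0.009, "dy": 0.0065, "dz": 0.091, "fingers": -1, "roll": 0}
  ]
}}

```text
time: 3.52
tool_pos: [0.5448, -0.2957, 0.0287]
tcp_rot: [-2.473, -1.932, 0.002]
wrist_force: [-0.7, -0.1, -0.2]
width: 1.001
grip_force: 0.0
```

Emit:
{"name": "step_arm", "arguments": {
  "commands": [
    {"dx": 0, "dy": 0, "dz": 0, "fingers": -0.6, "roll": 0},
    {"dx": 0, "dy": 0, "dz": 0, "fingers": -0.6, "roll": 0},
    {"dx": 0, "dy": 0, "dz": 0, "fingers": -0.6, "roll": 0}
  ],
  "squeeze": 20
}}

```text
time: 3.9
tool_pos: [0.5468, -0.297, 0.0317]
tcp_rot: [2.475, 1.933, 0.001]
wrist_force: [0.6, -0.0, 0.4]
width: 0.799
grip_force: 0.0
```

Emit:
{"name": "step_arm", "arguments": {
  "commands": [
    {"dx": 0, "dy": 0, "dz": 0, "fingers": -0.54, "roll": 0},
    {"dx": 0, "dy": 0, "dz": 0, "fingers": -0.5, "roll": 0},
    {"dx": 0, "dy": 0, "dz": 0, "fingers": -0.46, "roll": 0},
    {"dx": 0, "dy": 0, "dz": 0, "fingers": -0.46, "roll": 0}
  ]
}}

```text
time: 4.4
tool_pos: [0.5461, -0.2967, 0.031]
tcp_rot: [-2.475, -1.934, 0.0]
wrist_force: [-2.7, 0.6, 2.6]
width: 0.73
grip_force: 1.4
```

```bash
python3 -c "
from h import *
togo(.5435,-.295,.026,-14.3);s=read_state();print(s['width'],s['grip_force'],s['wrist_force'])"
```

```text
t 4.4 pos [ 0.5461 -0.2967  0.031 ] yaw -14.0 tilt -1.0 d [ 0.001  -0.0029  0.005 ] roll 0.3
0.7295634084187076 1.4455011463724077 [-2.67972524  0.60550995  2.58708987]
```

Emit:
{"name": "step_arm", "arguments": {
  "commands": [
    {"dx": 0, "dy": 0, "dz": 0, "fingers": -0.42, "roll": 0},
    {"dx": 0, "dy": 0, "dz": 0, "fingers": -0.42, "roll": 0},
    {"dx": 0, "dy": 0, "dz": 0, "fingers": -0.42, "roll": 0}
  ]
}}

```text
time: 4.78
tool_pos: [0.5459, -0.2969, 0.0314]
tcp_rot: [-2.475, -1.934, 0.001]
wrist_force: [-1.6, 0.2, 5.2]
width: 0.71
grip_force: 2.5
```

Emit:
{"name": "step_arm", "arguments": {
  "commands": [
    {"dx": 0, "dy": 0, "dz": -0.001, "fingers": -0.4, "roll": 0},
    {"dx": 0, "dy": 0, "dz": -0.002, "fingers": -0.4, "roll": 0},
    {"dx": 0, "dy": 0, "dz": -0.002, "fingers": -0.4, "roll": 0}
  ]
}}

```text
time: 5.15
tool_pos: [0.5464, -0.2966, 0.0327]
tcp_rot: [2.476, 1.934, 0.0]
wrist_force: [0.1, -0.9, -0.7]
width: 0.701
grip_force: 0.0
```

```bash
python3 -c "
from h import *
togo(.612,-.21,.032,6.7)"
```

```text
t 5.15 pos [ 0.5464 -0.2966  0.0327] yaw -14.0 tilt -1.0 d [0.1    0.0427 0.0007] roll -20.7
```

Emit:
{"name": "step_arm", "arguments": {
  "commands": [
    {"dx": 0, "dy": 0, "dz": 0, "fingers": -0.38, "roll": 0},
    {"dx": 0, "dy": 0, "dz": 0, "fingers": -0.38, "roll": 0}
  ]
}}

```text
time: 5.4
tool_pos: [0.5462, -0.2966, 0.0326]
tcp_rot: [-2.476, -1.934, 0.0]
wrist_force: [0.4, -0.2, -0.3]
width: 0.692
grip_force: 0.0
```

Emit:
{"name": "step_arm", "arguments": {
  "commands": [
    {"dx": 0, "dy": 0, "dz": 0, "fingers": -0.38, "roll": 0}
  ]
}}

```text
time: 5.52
tool_pos: [0.5462, -0.2966, 0.0327]
tcp_rot: [-2.476, -1.934, 0.0]
wrist_force: [-0.2, 0.8, 0.0]
width: 0.692
grip_force: 0.0
```

```bash
python3 -c "
from h import *
p,d,c=grab('wrist'); cv2.imwrite('pics/w3.png',p);np.savez('w3.npz',p=p,d=d,**{k:np.array(v) for k,v in c.items()})
p,d,c=grab('side'); cv2.imwrite('pics/s2.png',p[190:400,150:400])
for i in range(3): s=read_state();print(s['grip_force'],s['wrist_force'],s['width']);read_camera('side')"
```

```text
0.0 [-0.31673739  0.10983528  0.74873245] 0.6860735059610383
0.0 [-0.40576525  0.38344287  0.31816647] 0.6894770673489108
0.0 [-0.81858266 -0.20018909  0.51443053] 0.6924462239579849
```

View pics/w3.png

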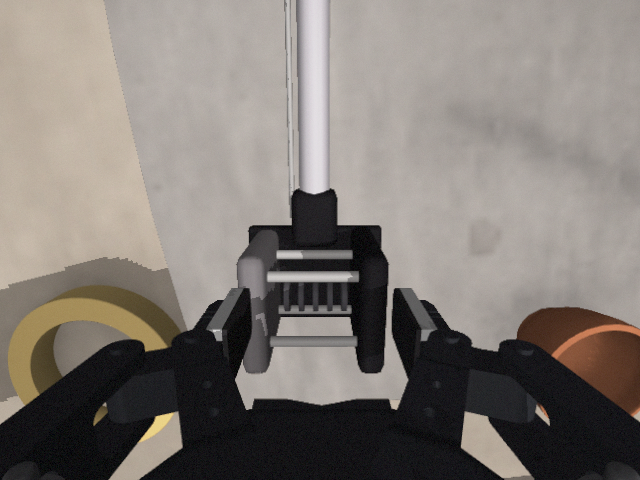

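The wrist view shows the pads at (235-250, 290-370) and (393-410, 290-370). They are not quite touching the plates (240-270 and 358-387), so I'll check heights and gaps from the depth image.

```bash
python3 -c "
from h import *
W=dict(np.load('w3.npz'))
for v in(255,300,320,340): 
  print(v)
  for u in(215,228,235,242,247,252,262,312,366,375,383,390,396,402,410): print(u,world(W,W['d'],u,v).round(3),end=' ')
  print()
togo(.546,-.297,.03,-14)
"
```

```text
255
215 [ 0.486 -0.279 -0.   ] 228 [ 0.494 -0.281 -0.   ] 235 [ 0.498 -0.282 -0.   ] 242 [ 0.519 -0.268  0.059] 247 [ 0.522 -0.268  0.061] 252 [ 0.524 -0.268  0.061] 262 [ 0.527 -0.27   0.058] 312 [ 0.544 -0.286  0.022] 366 [ 0.57 -0.28  0.06] 375 [ 0.574 -0.281  0.061] 383 [ 0.577 -0.282  0.06 ] 390 [ 0.587 -0.304 -0.001] 396 [ 0.59  -0.305  0.   ] 402 [ 0.594 -0.306 -0.   ] 410 [ 0.599 -0.307 -0.   ] 
300
215 [ 0.477 -0.306  0.   ] 228 [ 0.516 -0.278  0.082] 235 [ 0.519 -0.278  0.082] 242 [ 0.521 -0.279  0.081] 247 [ 0.52  -0.283  0.073] 252 [ 0.519 -0.286  0.065] 262 [ 0.523 -0.288  0.063] 312 [ 0.536 -0.317  0.008] 366 [ 0.566 -0.298  0.064] 375 [ 0.569 -0.299  0.065] 383 [ 0.573 -0.3    0.064] 390 [ 0.582 -0.333 -0.001] 396 [ 0.577 -0.297  0.072] 402 [ 0.578 -0.293  0.082] 410 [ 0.581 -0.294  0.082] 
320
215 [ 0.516 -0.278  0.098] 228 [ 0.52  -0.279  0.097] 235 [ 0.52  -0.281  0.093] 242 [ 0.519 -0.286  0.083] 247 [ 0.518 -0.291  0.074] 252 [ 0.517 -0.295  0.066] 262 [ 0.521 -0.297  0.064] 312 [ 0.531 -0.334 -0.001] 366 [ 0.564 -0.307  0.065] 375 [ 0.568 -0.308  0.065] 383 [ 0.571 -0.309  0.064] 390 [ 0.579 -0.346 -0.   ] 396 [ 0.575 -0.304  0.076] 402 [ 0.576 -0.299  0.086] 410 [ 0.578 -0.294  0.096] 
340
215 [ 0.52  -0.278  0.111] 228 [ 0.52  -0.283  0.102] 235 [ 0.519 -0.288  0.094] 242 [ 0.517 -0.293  0.085] 247 [ 0.516 -0.298  0.077] 252 [ 0.514 -0.304  0.066] 262 [ 0.518 -0.306  0.064] 312 [ 0.538 -0.316  0.056] 366 [ 0.562 -0.316  0.065] 375 [ 0.566 -0.317  0.065] 383 [ 0.569 -0.319  0.064] 390 [ 0.576 -0.359 -0.   ] 396 [ 0.573 -0.311  0.078] 402 [ 0.575 -0.306  0.088] 410 [ 0.576 -0.3    0.098] 
t 5.78 pos [ 0.5462 -0.2967  0.0328] yaw -14.0 tilt -1.0 d [-0.0003 -0.0002  0.0028] roll -0.0
```

Emit:
{"name": "step_arm", "arguments": {
  "commands": [
    {"dx": 0, "dy": 0, "dz": 0, "fingers": -0.34, "roll": 0},
    {"dx": 0, "dy": 0, "dz": 0, "fingers": -0.34, "roll": 0}
  ]
}}

```text
time: 6.02
tool_pos: [0.5462, -0.2967, 0.0328]
tcp_rot: [2.476, 1.934, 0.0]
wrist_force: [-1.0, -0.6, -0.0]
width: 0.672
grip_force: 0.0
```

Emit:
{"name": "step_arm", "arguments": {
  "commands": [
    {"dx": 0, "dy": 0, "dz": 0, "fingers": -0.3, "roll": 0},
    {"dx": 0, "dy": 0, "dz": 0, "fingers": -0.3, "roll": 0}
  ]
}}

```text
time: 6.28
tool_pos: [0.5462, -0.2967, 0.0328]
tcp_rot: [-2.476, -1.934, 0.0]
wrist_force: [0.9, -0.3, 0.2]
width: 0.65
grip_force: 0.0
```

```bash
python3 -c "
from h import *
W={};p,d,c=grab('wrist')
for v in(265,280): 
  for u in range(236,262,3): print(u,world(c,d,u,v).round(3),end=' ')
  for u in range(364,396,3): print(u,world(c,d,u,v).round(3),end=' ')
  print()
p,d,c=grab('side'); cv2.imwrite('pics/s2.png',cv2.resize(p[190:400,150:400],None,fx=3,fy=2.8,interpolation=cv2.INTER_CUBIC))
"
```

```text
236 [ 0.497 -0.288  0.   ] 239 [ 0.519 -0.271  0.064] 242 [ 0.52  -0.271  0.065] 245 [ 0.521 -0.271  0.064] 248 [ 0.522 -0.271  0.065] 251 [ 0.523 -0.272  0.065] 254 [ 0.525 -0.272  0.065] 257 [ 0.526 -0.272  0.064] 260 [ 0.527 -0.273  0.064] 364 [ 0.568 -0.283  0.064] 367 [ 0.569 -0.283  0.064] 370 [ 0.571 -0.283  0.065] 373 [ 0.572 -0.284  0.065] 376 [ 0.573 -0.284  0.065] 379 [ 0.574 -0.284  0.064] 382 [ 0.575 -0.285  0.065] 385 [ 0.577 -0.285  0.064] 388 [ 0.578 -0.286  0.063] 391 [ 0.586 -0.31   0.   ] 394 [ 0.588 -0.311 -0.   ] 
236 [ 0.494 -0.297 -0.   ] 239 [ 0.516 -0.277  0.064] 242 [ 0.518 -0.277  0.065] 245 [ 0.519 -0.277  0.065] 248 [ 0.52  -0.277  0.065] 251 [ 0.522 -0.278  0.065] 254 [ 0.523 -0.278  0.065] 257 [ 0.524 -0.278  0.065] 260 [ 0.525 -0.279  0.064] 364 [ 0.567 -0.29   0.064] 367 [ 0.568 -0.29   0.064] 370 [ 0.569 -0.29   0.065] 373 [ 0.57  -0.29   0.065] 376 [ 0.572 -0.29   0.065] 379 [ 0.573 -0.291  0.065] 382 [ 0.574 -0.291  0.065] 385 [ 0.575 -0.292  0.064] 388 [ 0.577 -0.293  0.061] 391 [ 0.585 -0.32  -0.001] 394 [ 0.586 -0.32  -0.001]
```

View pics/s2.png

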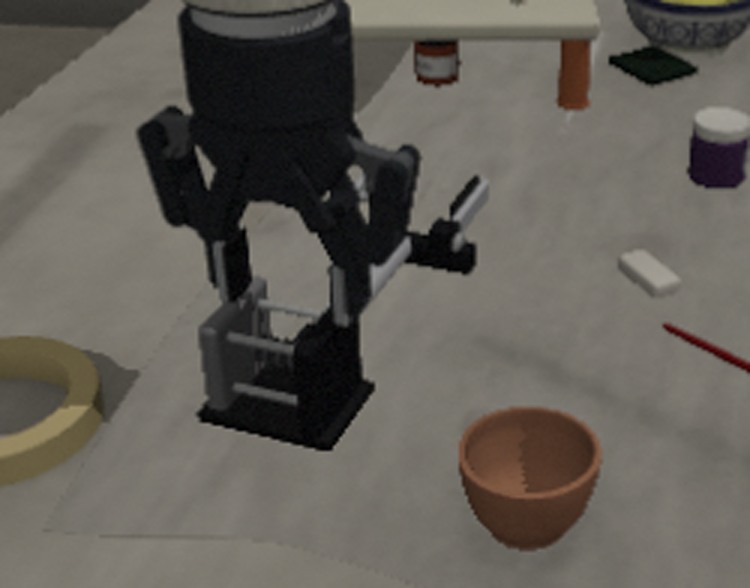

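This view shows both fingertips ending at the tops of the plates, near (230,300) and (345,322), so the fingers have closed above the plates. I'll reopen them and measure where the tips really are.

Emit:
{"name": "step_arm", "arguments": {
  "commands": [
    {"dx": 0, "dy": 0, "dz": -0.005, "fingers": -0.6, "roll": 0},
    {"dx": 0, "dy": 0, "dz": -0.005, "fingers": -1, "roll": 0},
    {"dx": 0, "dy": 0, "dz": -0.005, "fingers": -1, "roll": 0},
    {"dx": 0, "dy": 0, "dz": -0.005, "fingers": -1, "roll": 0}
  ]
}}

```text
time: 6.88
tool_pos: [0.5462, -0.2967, 0.0377]
tcp_rot: [-2.476, -1.934, 0.0]
wrist_force: [-0.8, -0.4, -0.5]
width: 1.002
grip_force: 0.0
```

```bash
python3 -c "
from h import *
togo(.5455,-.297,.0,-14)
p,d,c=grab('wrist')
for u in (185,195,205,215,225,415,425,435,445):
  print(u,[(v,*world(c,d,u,v)[[1,2]].round(3)) for v in range(270,345,6)])
"
```

```text
t 6.88 pos [ 0.5462 -0.2967  0.0377] yaw -14.01 tilt -1.0 d [-0.0005 -0.0006  0.0377] roll -0.01
185 [(270, np.float64(-0.285), np.float64(-0.0)), (276, np.float64(-0.288), np.float64(-0.0)), (282, np.float64(-0.292), np.float64(-0.001)), (288, np.float64(-0.296), np.float64(-0.0)), (294, np.float64(-0.3), np.float64(-0.0)), (300, np.float64(-0.303), np.float64(-0.0)), (306, np.float64(-0.274), np.float64(0.092)), (312, np.float64(-0.275), np.float64(0.097)), (318, np.float64(-0.275), np.float64(0.102)), (324, np.float64(-0.276), np.float64(0.105)), (330, np.float64(-0.276), np.float64(0.107)), (336, np.float64(-0.278), np.float64(0.108)), (342, np.float64(-0.28), np.float64(0.109))]
195 [(270, np.float64(-0.286), np.float64(-0.0)), (276, np.float64(-0.29), np.float64(-0.0)), (282, np.float64(-0.294), np.float64(-0.0)), (288, np.float64(-0.297), np.float64(-0.0)), (294, np.float64(-0.301), np.float64(-0.0)), (300, np.float64(-0.275), np.float64(0.087)), (306, np.float64(-0.275), np.float64(0.093)), (312, np.float64(-0.276), np.float64(0.096)), (318, np.float64(-0.277), np.float64(0.0
[... 3632 characters left out ...]
64(0.088)), (336, np.float64(-0.31), np.float64(0.088)), (342, np.float64(-0.312), np.float64(0.089))]
445 [(270, np.float64(-0.323), np.float64(-0.0)), (276, np.float64(-0.327), np.float64(-0.0)), (282, np.float64(-0.331), np.float64(-0.0)), (288, np.float64(-0.335), np.float64(-0.0)), (294, np.float64(-0.339), np.float64(-0.0)), (300, np.float64(-0.297), np.float64(0.087)), (306, np.float64(-0.297), np.float64(0.092)), (312, np.float64(-0.297), np.float64(0.096)), (318, np.float64(-0.299), np.float64(0.097)), (324, np.float64(-0.301), np.float64(0.097)), (330, np.float64(-0.303), np.float64(0.098)), (336, np.float64(-0.304), np.float64(0.098)), (342, np.float64(-0.306), np.float64(0.099))]
```

The open fingertips sit at z ≈ 0.085 while the TCP reads 0.038. They therefore end about 47 mm behind the reported TCP, and I need to go lower. I'll descend carefully and watch the force.

Emit:
{"name": "step_arm", "arguments": {
  "commands": [
    {"dx": -0.003, "dy": -0.0027, "dz": 0.006, "fingers": -1, "roll": 0},
    {"dx": -0.003, "dy": -0.0027, "dz": 0.012, "fingers": -1, "roll": 0},
    {"dx": -0.003, "dy": -0.0027, "dz": 0.018, "fingers": -1, "roll": 0},
    {"dx": -0.003, "dy": -0.0027, "dz": 0.024, "fingers": -1, "roll": 0},
    {"dx": -0.003, "dy": -0.0027, "dz": 0.024, "fingers": -1, "roll": 0}
  ]
}}

```text
time: 7.55
tool_pos: [0.5423, -0.2985, 0.0128]
tcp_rot: [-2.474, -1.933, 0.001]
wrist_force: [-0.7, -0.1, 0.0]
width: 1.0
grip_force: 0.0
```

Emit:
{"name": "step_arm", "arguments": {
  "commands": [
    {"dx": 0, "dy": 0, "dz": 0.006, "fingers": -1, "roll": 0},
    {"dx": 0, "dy": 0, "dz": 0.012, "fingers": -1, "roll": 0},
    {"dx": 0, "dy": 0, "dz": 0.018, "fingers": -1, "roll": 0},
    {"dx": 0, "dy": 0, "dz": 0.018, "fingers": -1, "roll": 0},
    {"dx": 0, "dy": 0, "dz": 0.018, "fingers": -1, "roll": 0}
  ]
}}

```text
time: 8.18
tool_pos: [0.5429, -0.299, -0.0042]
tcp_rot: [2.476, 1.934, 0.0]
wrist_force: [-0.7, -0.2, -0.7]
width: 0.999
grip_force: 0.0
```

```bash
python3 -c "
from h import *
togo(.5455,-.297,.0,-14); print(read_state()['wrist_force'])
p,d,c=grab('wrist')
for u in (195,200,205,210,215,220,425,430,435,440,445):
  print(u,[(v,*world(c,d,u,v).round(3).tolist()) for v in (260,270,280,290,300)])
"
```

```text
t 8.18 pos [ 0.5429 -0.299  -0.0042] yaw -14.0 tilt -1.0 d [ 0.0025  0.002  -0.0042] roll -0.0
[-0.7097271  -0.21541036 -0.7169256 ]
195 [(260, 0.487, -0.273, 0.0), (270, 0.485, -0.278, -0.0), (280, 0.483, -0.282, 0.0), (290, 0.481, -0.288, -0.0), (300, 0.501, -0.277, 0.045)]
200 [(260, 0.489, -0.273, -0.0), (270, 0.487, -0.278, -0.0), (280, 0.485, -0.283, -0.001), (290, 0.484, -0.288, -0.0), (300, 0.503, -0.277, 0.045)]
205 [(260, 0.491, -0.274, -0.0), (270, 0.489, -0.279, -0.001), (280, 0.488, -0.284, -0.0), (290, 0.486, -0.289, -0.0), (300, 0.505, -0.278, 0.045)]
210 [(260, 0.494, -0.274, 0.0), (270, 0.492, -0.279, -0.001), (280, 0.49, -0.284, -0.0), (290, 0.488, -0.29, -0.001), (300, 0.504, -0.28, 0.04)]
215 [(260, 0.496, -0.275, 0.0), (270, 0.494, -0.28, -0.001), (280, 0.493, -0.285, -0.0), (290, 0.491, -0.29, -0.0), (300, 0.489, -0.295, -0.0)]
220 [(260, 0.498, -0.276, -0.001), (270, 0.497, -0.28, 0.0), (280, 0.495, -0.286, -0.001), (290, 0.519, -0.269, 0.064), (300, 0.518, -0.272, 0.064)]
425 [(260, 0.595, -0.3, 0.0), (270, 0.595, -0.305, -0.001), (280, 0.594, -0.31, -0.001), (290, 0.593, -0.315, -0.0), (300, 0.592, -0.321, -0.0)]
430 [(260, 0.598, -0.3, -0.0), (270, 0.597, -0.306, -0.0), (280, 0.596, -0.311, -0.0), (290, 0.595, -0.316, 0.0), (300, 0.594, -0.321, 0.0)]
435 [(260, 0.6, -0.301, -0.0), (270, 0.599, -0.306, 0.0), (280, 0.599, -0.312, -0.0), (290, 0.598, -0.317, -0.001), (300, 0.587, -0.3, 0.043)]
440 [(260, 0.603, -0.302, -0.001), (270, 0.602, -0.307, -0.0), (280, 0.601, -0.312, 0.0), (290, 0.6, -0.317, -0.0), (300, 0.589, -0.299, 0.045)]
445 [(260, 0.605, -0.302, -0.0), (270, 0.604, -0.307, 0.0), (280, 0.603, -0.313, -0.0), (290, 0.603, -0.318, -0.0), (300, 0.59, -0.299, 0.045)]
```

The tips are now at z ≈ 0.042, outside the plates, with no contact force. I'll go 8 mm lower and close on the handle.

Emit:
{"name": "step_arm", "arguments": {
  "commands": [
    {"dx": 0, "dy": 0, "dz": 0.004, "fingers": -1, "roll": 0},
    {"dx": 0, "dy": 0, "dz": 0.008, "fingers": -1, "roll": 0},
    {"dx": 0, "dy": 0, "dz": 0.008, "fingers": -0.7, "roll": 0},
    {"dx": 0, "dy": 0, "dz": 0.008, "fingers": -0.6, "roll": 0},
    {"dx": 0, "dy": 0, "dz": 0.008, "fingers": -0.54, "roll": 0},
    {"dx": 0, "dy": 0, "dz": 0.008, "fingers": -0.54, "roll": 0}
  ]
}}

```text
time: 8.98
tool_pos: [0.5428, -0.2989, -0.0122]
tcp_rot: [-2.476, -1.934, 0.0]
wrist_force: [-1.0, -0.1, 0.6]
width: 0.771
grip_force: 0.3
```

Emit:
{"name": "step_arm", "arguments": {
  "commands": [
    {"dx": 0, "dy": 0, "dz": 0, "fingers": -0.5, "roll": 0},
    {"dx": 0, "dy": 0, "dz": 0, "fingers": -0.48, "roll": 0},
    {"dx": 0, "dy": 0, "dz": 0, "fingers": -0.48, "roll": 0}
  ]
}}

```text
time: 9.35
tool_pos: [0.5431, -0.2991, -0.0119]
tcp_rot: [2.475, 1.934, 0.0]
wrist_force: [-0.6, -0.4, 1.9]
width: 0.741
grip_force: 4.0
```

Emit:
{"name": "step_arm", "arguments": {
  "commands": [
    {"dx": 0, "dy": 0, "dz": 0, "fingers": -0.44, "roll": 0},
    {"dx": 0, "dy": 0, "dz": 0, "fingers": -0.44, "roll": 0}
  ]
}}

```text
time: 9.6
tool_pos: [0.5438, -0.2993, -0.0116]
tcp_rot: [2.474, 1.933, 0.001]
wrist_force: [0.6, -0.3, 1.7]
width: 0.722
grip_force: 5.1
```

```bash
python3 -c "
from h import *
togo(.6103,-.207,-.0116,6.7)"
```

```text
t 9.6 pos [ 0.5438 -0.2993 -0.0116] yaw -14.01 tilt -1.0 d [0.1057 0.0422 0.    ] roll -20.71
```

Emit:
{"name": "step_arm", "arguments": {
  "commands": [
    {"dx": 0.007, "dy": 0.003, "dz": 0, "fingers": -0.44, "roll": -2},
    {"dx": 0.02, "dy": 0.008, "dz": 0, "fingers": -0.44, "roll": -5},
    {"dx": 0.036, "dy": 0.014, "dz": 0, "fingers": -0.44, "roll": -8},
    {"dx": 0.053, "dy": 0.021, "dz": 0, "fingers": -0.44, "roll": -11.5},
    {"dx": 0.07, "dy": 0.028, "dz": 0, "fingers": -0.44, "roll": -15},
    {"dx": 0.085, "dy": 0.034, "dz": 0, "fingers": -0.44, "roll": -18},
    {"dx": 0.098, "dy": 0.039, "dz": 0, "fingers": -0.44, "roll": -20},
    {"dx": 0.106, "dy": 0.042, "dz": 0, "fingers": -0.44, "roll": -20.7}
  ]
}}

```text
time: 10.6
tool_pos: [0.6096, -0.2052, -0.0124]
tcp_rot: [-2.086, -2.349, 0.0]
wrist_force: [-1.2, -3.0, 3.5]
width: 0.719
grip_force: 3.5
```

Emit:
{"name": "step_arm", "arguments": {
  "commands": [
    {"dx": 0, "dy": 0, "dz": 0, "fingers": -0.44, "roll": 0},
    {"dx": 0, "dy": 0, "dz": 0, "fingers": -0.44, "roll": 0}
  ]
}}

```text
time: 10.85
tool_pos: [0.6094, -0.2054, -0.0124]
tcp_rot: [-2.088, -2.346, -0.002]
wrist_force: [1.7, 2.6, 1.9]
width: 0.719
grip_force: 5.2
```

```bash
python3 -c "
from h import *
togo(.594,-.068,-.0116,6.7)
p,d,c=grab('wrist'); np.savez('w5.npz',p=p,d=d,**{k:np.array(v) for k,v in c.items()})
q,d2,c2=grab('side');np.savez('s5.npz',p=q,d=d2,**{k:np.array(v) for k,v in c2.items()})
# combined picture: wrist upper part, side crop enlarged
a=p[0:300,100:540]; b=cv2.resize(q[180:320,220:380],None,fx=2.25,fy=2.14,interpolation=cv2.INTER_CUBIC)
cv2.imwrite('pics/m5.png',np.hstack([a,b[:300,:360]]))"
```

```text
t 10.85 pos [ 0.6094 -0.2054 -0.0124] yaw 6.65 tilt -1.0 d [ 0.1383  0.0006 -0.0007] roll -0.05
```

View pics/m5.png

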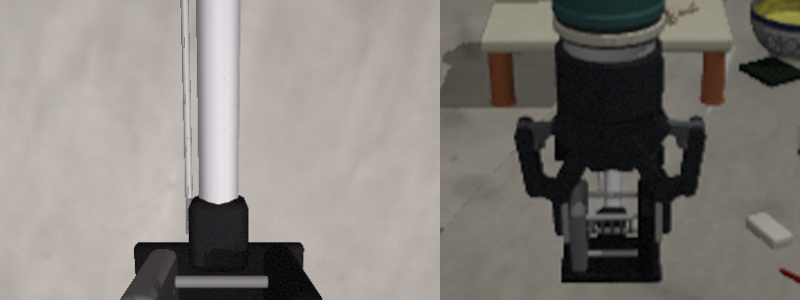

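The left half shows the shaft straight ahead with the handle held between the fingers. The right half shows the gripper lined up with the shelf opening, with the props at (502,78) and (713,78). I'll now fit the shelf, pot and jaws numerically from the depth images.

```bash
cat >> h.py <<'E'
def cloud(c,d,u0,u1,v0,v1):
    K=np.array(c["intrinsics"]);vv,uu=np.mgrid[v0:v1,u0:u1]
    xd=np.stack([(uu-K[0,2])/K[0,0],(vv-K[1,2])/K[1,1]],-1).reshape(-1,2); s=xd.copy()
    for _ in range(20): s=xd/(1+c["k1"]*(s**2).sum(1,keepdims=True))
    D=d[v0:v1,u0:u1].ravel();ok=D>0; T=np.linalg.inv(np.array(c["world_to_cam"]))
    P=np.c_[s[:,0],-s[:,1],-np.ones(len(s))]*D[:,None]
    return (P@T[:3,:3].T+T[:3,3])[ok]
E
python3 - <<'E'
from h import *
from scipy.optimize import least_squares
C=dict(np.load("scene.npz"));S=dict(np.load("side.npz"));W=dict(np.load("w5.npz"))
for n,c in(("scene",C),("side",S)):
    P=cloud(c,c["d"],0,640,100,479)
    m=(abs(P[:,2]-.081)<.005)&(P[:,0]>.38)&(P[:,0]<.75)&(P[:,1]>0)&(P[:,1]<.31)
    r=cv2.minAreaRect((P[m,:2]*1000).astype(np.float32)); print(n,m.sum(),r)
P=cloud(S,S["d"],282,310,200,222)
m=(P[:,2]>.006)&(P[:,2]<.05)&(P[:,1]<.15)&(P[:,1]>.09); Q=P[m]
f=least_squares(lambda p:np.hypot(Q[:,0]-p[0],Q[:,1]-p[1])-.018,[.564,.135],loss="soft_l1",f_scale=.002); print("pot",f.x,m.sum(),np.std(f.fun))
s=read_state();p,d,c=grab("scene")
h=np.radians(96.65);X=np.array([np.cos(h),np.sin(h)]);Y=np.array([-X[1],X[0]])
P=cloud(c,d,200,500,150,350);q=np.c_[(P[:,:2]-s["tool_pos"][:2])@X,(P[:,:2]-s["tool_pos"][:2])@Y,P[:,2]]
m=(q[:,0]>.14)&(q[:,0]<.26)&(abs(q[:,1])<.075)&(q[:,2]>.009)&(q[:,2]<.055);q=q[m]
print(len(q),q.min(0),q.max(0))
img=np.full((26,32),'.')
for a in q: img[25-int((a[0]-.14)/.005),int((.075-a[1])/.005)]='#'
print('\n'.join(''.join(r) for r in img))
P=cloud(W,W["d"],180,440,150,300);q=np.c_[(P[:,:2]-s["tool_pos"][:2])@X,(P[:,:2]-s["tool_pos"][:2])@Y,P[:,2]]
t=q[(q[:,2]>.058)&(q[:,2]<.07)&(abs(q[:,1])<.04)];print("plate tops front",np.percentile(t[:,0],99),t.min(0),t.max(0))
t=q[(q[:,2]>.012)&(q[:,2]<.04)&(q[:,0]>.05)];print("shaft",t.min(0),t.max(0))
E
```

```text
scene 12228 ((556.4512939453125, 151.8096160888672), (252.16262817382812, 181.41648864746094), 6.592617988586426)
side 2642 ((558.4900512695312, 148.09664916992188), (249.5240020751953, 183.19949340820312), 7.221044063568115)
pot [0.56219448 0.13168378] 206 0.0013311872408510751
1271 [ 0.1403685  -0.04265242  0.0090723 ] [0.22386    0.05789265 0.03486189]
................................
................................
................................
................................
................................
................................
................................
................................
................................
....#..##.........#.#...........
....##.##........####...........
....##.##........####...........
....##.##........####...........
....##.##........####...........
....##.##........####...........
....#####........####...........
....#####........####...........
....##.##........####...........
....##..#.........###...........
....##............###...........
....##.............##...........
...####################.........
...#####################........
...####.##############.#........
...####.###.#########...........
...........#####...##...........
plate tops front 0.024830468775531578 [ 0.02143718 -0.03023652  0.05800131] [0.02500119 0.02920995 0.06428217]
shaft [ 0.0500073  -0.00760259  0.01302907] [0.06459327 0.01370268 0.02339861]
```

The fits give the shelf centre at (0.5575, 0.150) with a yaw of 6.8°, and the pot at (0.562, 0.132), which is 72 mm behind the front edge. The jaw mid-line is about 7 mm to the +y side of the gripper, and the thumbscrew setting is near 12. I'll advance now.

Emit:
{"name": "step_arm", "arguments": {
  "commands": [
    {"dx": 0.005, "dy": -0.001, "dz": 0, "fingers": -0.48, "roll": 0},
    {"dx": 0.015, "dy": -0.001, "dz": 0, "fingers": -0.49, "roll": 0},
    {"dx": 0.027, "dy": -0.001, "dz": 0, "fingers": -0.49, "roll": 0},
    {"dx": 0.04, "dy": -0.001, "dz": 0, "fingers": -0.49, "roll": 0},
    {"dx": 0.053, "dy": -0.001, "dz": 0, "fingers": -0.49, "roll": 0},
    {"dx": 0.065, "dy": -0.001, "dz": 0, "fingers": -0.49, "roll": 0},
    {"dx": 0.075, "dy": -0.001, "dz": 0, "fingers": -0.49, "roll": 0},
    {"dx": 0.08, "dy": -0.001, "dz": 0, "fingers": -0.49, "roll": 0}
  ]
}}

```text
time: 12.0
tool_pos: [0.5989, -0.1261, -0.0122]
tcp_rot: [-2.087, -2.348, 0.0]
wrist_force: [1.0, -0.3, -0.8]
width: 0.744
grip_force: 4.1
```

Run:
```python
from h import *
togo(.5917,-.0631,-.0124,6.7)
s=read_state();W=dict(zip("pdc",grab("wrist")));c=W["c"]
h=np.radians(96.65);X=np.array([np.cos(h),np.sin(h)]);Y=np.array([-X[1],X[0]])
P=cloud(c,W["d"],180,460,5,300);q=np.c_[(P[:,:2]-s["tool_pos"][:2])@X,(P[:,:2]-s["tool_pos"][:2])@Y,P[:,2]]
for a in(.05,.07,.09,.11,.13):
    t=q[(abs(q[:,0]-a)<.004)&(q[:,2]>.008)&(q[:,2]<.05)]; print(a,len(t),t.min(0) if len(t) else '',t.max(0) if len(t) else '')
t=q[(q[:,2]>.058)&(q[:,2]<.07)&(abs(q[:,1])<.04)];print("plates",t.min(0),t.max(0))
# side: pot visible?
p,d,c=grab("side");cv2.imwrite("pics/s6.png",p)
Q=cloud(c,d,282,310,200,222);m=(Q[:,2]>.006)&(Q[:,2]<.05)&(Q[:,1]<.16)&(Q[:,1]>.09);print("pot pts",m.sum())
```

```text
t 12.0 pos [ 0.5989 -0.1261 -0.0122] yaw 6.74 tilt -1.0 d [0.0634 0.0002 0.0002] roll 0.04
0.05 984 [ 0.04600407 -0.00844221  0.01363502] [0.05398118 0.01280743 0.02374123]
0.07 1054 [ 0.06634482 -0.00809128  0.01355593] [0.07399432 0.01309273 0.02436379]
0.09 1216 [ 0.0860168  -0.008234    0.01298192] [0.09399684 0.01318248 0.02372618]
0.11 1142 [ 0.10600435 -0.00801506  0.01280188] [0.11396894 0.01322509 0.0232645 ]
0.13 0  
plates [ 0.02110836 -0.03116269  0.05800034] [0.02475663 0.03011895 0.0651462 ]
pot pts 0
```

Emit:
{"name": "step_arm", "arguments": {
  "commands": [
    {"dx": 0.005, "dy": 0, "dz": 0, "fingers": -0.49, "roll": 0},
    {"dx": 0.012, "dy": 0, "dz": 0, "fingers": -0.49, "roll": 0},
    {"dx": 0.018, "dy": 0, "dz": 0, "fingers": -0.49, "roll": 0},
    {"dx": 0.024, "dy": 0, "dz": 0, "fingers": -0.49, "roll": 0},
    {"dx": 0.03, "dy": 0, "dz": 0, "fingers": -0.49, "roll": 0},
    {"dx": 0.036, "dy": 0, "dz": 0, "fingers": -0.49, "roll": 0},
    {"dx": 0.04, "dy": 0, "dz": 0, "fingers": -0.49, "roll": 0}
  ]
}}

```text
time: 12.98
tool_pos: [0.5942, -0.0867, -0.0122]
tcp_rot: [-2.088, -2.348, 0.0]
wrist_force: [-0.3, 0.1, -1.3]
width: 0.748
grip_force: 4.1
```

Emit:
{"name": "step_arm", "arguments": {
  "commands": [
    {"dx": 0.004, "dy": 0, "dz": 0, "fingers": -0.49, "roll": 0},
    {"dx": 0.009, "dy": 0, "dz": 0, "fingers": -0.49, "roll": 0},
    {"dx": 0.014, "dy": 0, "dz": 0, "fingers": -0.49, "roll": 0},
    {"dx": 0.019, "dy": 0, "dz": 0, "fingers": -0.49, "roll": 0},
    {"dx": 0.023, "dy": 0, "dz": 0, "fingers": -0.49, "roll": 0},
    {"dx": 0.023, "dy": 0, "dz": 0, "fingers": -0.49, "roll": 0}
  ]
}}

```text
time: 13.72
tool_pos: [0.5915, -0.0639, -0.0123]
tcp_rot: [-2.087, -2.347, -0.0]
wrist_force: [-0.3, 1.0, -1.5]
width: 0.743
grip_force: 4.1
```

Run:
```python
from h import *
togo(.5917,-.0631,-.0124,6.7)
g=[];w=[]
for i in range(6): read_camera("side"); s=read_state();g.append(s["grip_force"]);w.append(s["width"])
print(np.round(g,2),np.round(w,4),s["wrist_force"])
p,d,c=grab("side");Q=cloud(c,d,270,330,195,225);m=(Q[:,2]>.006)&(Q[:,2]<.06)&(Q[:,1]>.03)&(Q[:,1]<.2);Q=Q[m];print(len(Q),Q.min(0) if len(Q) else 0,Q.max(0) if len(Q) else 0)
```

```text
t 13.72 pos [ 0.5915 -0.0639 -0.0123] yaw 6.71 tilt -1.0 d [0.0007 0.0003 0.0001] roll 0.01
[4.08 4.07 4.06 4.06 4.05 4.05] [0.7447 0.7486 0.7439 0.741  0.7446 0.7436] [ 0.22098952  0.95792096 -1.12545225]
115 [0.51878265 0.05374718 0.00704926] [0.61881246 0.10711737 0.03290486]
```

The grip reading is clean at 4.07 N. I'll squeeze in stages.

Emit:
{"name": "step_arm", "arguments": {
  "commands": [
    {"dx": 0, "dy": 0, "dz": 0, "fingers": -0.44, "roll": 0},
    {"dx": 0, "dy": 0, "dz": 0, "fingers": -0.4, "roll": 0},
    {"dx": 0, "dy": 0, "dz": 0, "fingers": -0.36, "roll": 0},
    {"dx": 0, "dy": 0, "dz": 0, "fingers": -0.36, "roll": 0}
  ]
}}

```text
time: 14.58
tool_pos: [0.5926, -0.0645, -0.0116]
tcp_rot: [2.087, 2.346, 0.002]
wrist_force: [2.2, 0.4, 2.7]
width: 0.682
grip_force: 5.9
```

Emit:
{"name": "step_arm", "arguments": {
  "commands": [
    {"dx": 0, "dy": 0, "dz": 0, "fingers": -0.34, "roll": 0},
    {"dx": 0, "dy": 0, "dz": 0, "fingers": -0.32, "roll": 0},
    {"dx": 0, "dy": 0, "dz": 0, "fingers": -0.32, "roll": 0}
  ]
}}

```text
time: 14.95
tool_pos: [0.5931, -0.0644, -0.0113]
tcp_rot: [2.087, 2.346, 0.003]
wrist_force: [3.8, 0.6, 4.9]
width: 0.661
grip_force: 7.2
```

Emit:
{"name": "step_arm", "arguments": {
  "commands": [
    {"dx": 0, "dy": 0, "dz": 0, "fingers": -0.3, "roll": 0},
    {"dx": 0, "dy": 0, "dz": 0, "fingers": -0.28, "roll": 0},
    {"dx": 0, "dy": 0, "dz": 0, "fingers": -0.28, "roll": 0}
  ]
}}

```text
time: 15.32
tool_pos: [0.5934, -0.0644, -0.011]
tcp_rot: [2.086, 2.346, 0.003]
wrist_force: [3.7, 1.4, 5.8]
width: 0.645
grip_force: 8.3
```

Emit:
{"name": "step_arm", "arguments": {
  "commands": [
    {"dx": 0, "dy": 0, "dz": -0.001, "fingers": -0.28, "roll": 0},
    {"dx": 0, "dy": 0, "dz": -0.001, "fingers": -0.28, "roll": 0}
  ]
}}

```text
time: 15.58
tool_pos: [0.5918, -0.0645, -0.011]
tcp_rot: [2.088, 2.347, 0.0]
wrist_force: [2.2, 0.7, 5.8]
width: 0.639
grip_force: 6.6
```

Emit:
{"name": "step_arm", "arguments": {
  "commands": [
    {"dx": 0, "dy": 0, "dz": -0.0007, "fingers": -0.27, "roll": 0},
    {"dx": 0, "dy": 0, "dz": -0.0007, "fingers": -0.26, "roll": 0},
    {"dx": 0, "dy": 0, "dz": -0.0007, "fingers": -0.26, "roll": 0}
  ]
}}

```text
time: 15.95
tool_pos: [0.5912, -0.0644, -0.0108]
tcp_rot: [-2.088, -2.347, 0.001]
wrist_force: [1.3, -0.2, 2.4]
width: 0.634
grip_force: 6.4
```

Emit:
{"name": "step_arm", "arguments": {
  "commands": [
    {"dx": 0, "dy": 0, "dz": 0, "fingers": -0.26, "roll": 0},
    {"dx": 0, "dy": 0, "dz": 0, "fingers": -0.26, "roll": 0}
  ]
}}

```text
time: 16.2
tool_pos: [0.5912, -0.0644, -0.0108]
tcp_rot: [-2.088, -2.347, 0.001]
wrist_force: [1.1, -0.8, 2.3]
width: 0.632
grip_force: 6.2
```

Emit:
{"name": "step_arm", "arguments": {
  "commands": [
    {"dx": 0, "dy": 0, "dz": -0.0005, "fingers": -0.24, "roll": 0},
    {"dx": 0, "dy": 0, "dz": -0.0005, "fingers": -0.24, "roll": 0},
    {"dx": 0, "dy": 0, "dz": -0.0005, "fingers": -0.24, "roll": 0}
  ]
}}

```text
time: 16.58
tool_pos: [0.5907, -0.0642, -0.0106]
tcp_rot: [-2.087, -2.346, 0.002]
wrist_force: [0.3, -0.4, -0.6]
width: 0.62
grip_force: 5.8
```

Emit:
{"name": "step_arm", "arguments": {
  "commands": [
    {"dx": 0, "dy": 0, "dz": -0.0005, "fingers": -0.22, "roll": 0},
    {"dx": 0, "dy": 0, "dz": -0.0005, "fingers": -0.22, "roll": 0},
    {"dx": 0, "dy": 0, "dz": -0.0005, "fingers": -0.22, "roll": 0}
  ]
}}

```text
time: 16.95
tool_pos: [0.5909, -0.0642, -0.01]
tcp_rot: [-2.087, -2.347, 0.001]
wrist_force: [0.4, -0.6, -1.0]
width: 0.608
grip_force: 5.7
```

Emit:
{"name": "step_arm", "arguments": {
  "commands": [
    {"dx": 0, "dy": 0, "dz": -0.0003, "fingers": -0.2, "roll": 0},
    {"dx": 0, "dy": 0, "dz": -0.0003, "fingers": -0.2, "roll": 0},
    {"dx": 0, "dy": 0, "dz": -0.0003, "fingers": -0.2, "roll": 0}
  ]
}}

```text
time: 17.32
tool_pos: [0.5914, -0.0643, -0.0093]
tcp_rot: [-2.088, -2.347, 0.0]
wrist_force: [-1.2, -0.1, -1.9]
width: 0.601
grip_force: 6.2
```

Emit:
{"name": "step_arm", "arguments": {
  "commands": [
    {"dx": 0, "dy": 0, "dz": -0.0003, "fingers": -0.18, "roll": 0},
    {"dx": 0, "dy": 0, "dz": -0.0003, "fingers": -0.18, "roll": 0},
    {"dx": 0, "dy": 0, "dz": -0.0003, "fingers": -0.18, "roll": 0}
  ]
}}

```text
time: 17.7
tool_pos: [0.5915, -0.0643, -0.0089]
tcp_rot: [-2.088, -2.347, 0.0]
wrist_force: [-1.4, 0.5, -1.1]
width: 0.589
grip_force: 6.7
```

Emit:
{"name": "step_arm", "arguments": {
  "commands": [
    {"dx": 0, "dy": 0, "dz": 0, "fingers": -0.16, "roll": 0},
    {"dx": 0, "dy": 0, "dz": 0, "fingers": -0.16, "roll": 0},
    {"dx": 0, "dy": 0, "dz": 0, "fingers": -0.16, "roll": 0}
  ]
}}

```text
time: 18.08
tool_pos: [0.5917, -0.0643, -0.0089]
tcp_rot: [2.088, 2.347, 0.0]
wrist_force: [-0.9, 0.3, -1.2]
width: 0.58
grip_force: 7.9
```

Emit:
{"name": "step_arm", "arguments": {
  "commands": [
    {"dx": 0, "dy": 0, "dz": 0, "fingers": -0.16, "roll": 0}
  ]
}}

```text
time: 18.2
tool_pos: [0.5917, -0.0643, -0.0089]
tcp_rot: [2.088, 2.347, 0.0]
wrist_force: [-0.5, 0.2, -1.2]
width: 0.579
grip_force: 7.9
```

The force slope is now about 1.5 N/mm, so the pot is clamped at roughly 1.5 N. I'll add a little more.

Emit:
{"name": "step_arm", "arguments": {
  "commands": [
    {"dx": 0, "dy": 0, "dz": 0, "fingers": -0.145, "roll": 0},
    {"dx": 0, "dy": 0, "dz": 0, "fingers": -0.145, "roll": 0},
    {"dx": 0, "dy": 0, "dz": 0, "fingers": -0.145, "roll": 0},
    {"dx": 0, "dy": 0, "dz": 0, "fingers": -0.145, "roll": 0}
  ]
}}

```text
time: 18.7
tool_pos: [0.5918, -0.0643, -0.0088]
tcp_rot: [2.088, 2.347, 0.0]
wrist_force: [-0.2, 0.9, -0.7]
width: 0.575
grip_force: 9.0
```

Emit:
{"name": "step_arm", "arguments": {
  "commands": [
    {"dx": -0.002, "dy": 0, "dz": 0, "fingers": -0.145, "roll": 0},
    {"dx": -0.006, "dy": 0, "dz": 0, "fingers": -0.145, "roll": 0},
    {"dx": -0.011, "dy": 0, "dz": 0, "fingers": -0.145, "roll": 0},
    {"dx": -0.016, "dy": 0, "dz": 0, "fingers": -0.145, "roll": 0},
    {"dx": -0.021, "dy": 0, "dz": 0, "fingers": -0.145, "roll": 0},
    {"dx": -0.026, "dy": 0, "dz": 0, "fingers": -0.145, "roll": 0},
    {"dx": -0.031, "dy": 0, "dz": 0, "fingers": -0.145, "roll": 0},
    {"dx": -0.036, "dy": 0, "dz": 0, "fingers": -0.145, "roll": 0}
  ]
}}

```text
time: 19.7
tool_pos: [0.5959, -0.1004, -0.0089]
tcp_rot: [-2.088, -2.347, -0.0]
wrist_force: [0.3, 1.2, -1.0]
width: 0.576
grip_force: 8.8
```

Emit:
{"name": "step_arm", "arguments": {
  "commands": [
    {"dx": -0.006, "dy": 0, "dz": 0, "fingers": -0.145, "roll": 0},
    {"dx": -0.012, "dy": 0, "dz": 0, "fingers": -0.145, "roll": 0},
    {"dx": -0.018, "dy": 0, "dz": 0, "fingers": -0.145, "roll": 0},
    {"dx": -0.024, "dy": 0, "dz": 0, "fingers": -0.145, "roll": 0},
    {"dx": -0.03, "dy": 0, "dz": 0, "fingers": -0.145, "roll": 0},
    {"dx": -0.036, "dy": 0, "dz": 0, "fingers": -0.145, "roll": 0},
    {"dx": -0.042, "dy": 0, "dz": 0, "fingers": -0.145, "roll": 0},
    {"dx": -0.048, "dy": 0, "dz": 0, "fingers": -0.145, "roll": 0}
  ]
}}

```text
time: 20.7
tool_pos: [0.6014, -0.1482, -0.0089]
tcp_rot: [-2.088, -2.347, 0.0]
wrist_force: [1.0, 1.3, -1.1]
width: 0.573
grip_force: 8.8
```

Emit:
{"name": "step_arm", "arguments": {
  "commands": [
    {"dx": -0.006, "dy": 0, "dz": 0, "fingers": -0.145, "roll": 0},
    {"dx": -0.012, "dy": 0, "dz": 0, "fingers": -0.145, "roll": 0},
    {"dx": -0.018, "dy": 0, "dz": 0, "fingers": -0.145, "roll": 0},
    {"dx": -0.024, "dy": 0, "dz": 0, "fingers": -0.145, "roll": 0},
    {"dx": -0.03, "dy": 0, "dz": 0, "fingers": -0.145, "roll": 0},
    {"dx": -0.036, "dy": 0, "dz": 0, "fingers": -0.145, "roll": 0},
    {"dx": -0.042, "dy": 0, "dz": 0, "fingers": -0.145, "roll": 0},
    {"dx": -0.048, "dy": 0, "dz": 0, "fingers": -0.145, "roll": 0}
  ]
}}

```text
time: 21.7
tool_pos: [0.607, -0.1958, -0.009]
tcp_rot: [-2.088, -2.347, 0.0]
wrist_force: [0.4, 1.3, -1.7]
width: 0.574
grip_force: 8.8
```

Emit:
{"name": "step_arm", "arguments": {
  "commands": [
    {"dx": -0.006, "dy": 0, "dz": 0, "fingers": -0.145, "roll": 0},
    {"dx": -0.012, "dy": 0, "dz": 0, "fingers": -0.145, "roll": 0},
    {"dx": -0.018, "dy": 0, "dz": 0, "fingers": -0.145, "roll": 0},
    {"dx": -0.024, "dy": 0, "dz": 0, "fingers": -0.145, "roll": 0},
    {"dx": -0.03, "dy": 0, "dz": 0, "fingers": -0.145, "roll": 0},
    {"dx": -0.036, "dy": 0, "dz": 0, "fingers": -0.145, "roll": 0},
    {"dx": -0.042, "dy": 0, "dz": 0, "fingers": -0.145, "roll": 0},
    {"dx": -0.042, "dy": 0, "dz": 0, "fingers": -0.145, "roll": 0}
  ]
}}

```text
time: 22.7
tool_pos: [0.6122, -0.2383, -0.0087]
tcp_rot: [2.087, 2.346, -0.001]
wrist_force: [0.1, -1.4, -0.1]
width: 0.573
grip_force: 8.7
```

Run:
```python
from h import *
s=read_state();print(s["tool_pos"],s["grip_force"],s["wrist_force"])
h=np.radians(96.75);X=np.array([np.cos(h),np.sin(h)]);Y=np.array([-X[1],X[0]])
p,d,c=grab("scene");P=cloud(c,d,150,520,120,380);o=s["tool_pos"][:2]
q=np.c_[(P[:,:2]-o)@X,(P[:,:2]-o)@Y,P[:,2]]
m=(q[:,0]>.1)&(q[:,0]<.28)&(abs(q[:,1])<.07)&(q[:,2]>.009)&(q[:,2]<.08);q=q[m]
t=q[q[:,2]>.038];print("tall",len(t),t.min(0) if len(t) else 0,t.max(0) if len(t) else 0,np.median(t,0) if len(t) else 0)
if len(t): print("pot shelf x",((o+t[:,:1].mean()*X+np.median(t[:,1])*Y)-np.array([.5575,.15]))@X)
print("tip",q[:,0].max(), (o+q[:,0].max()*X-np.array([.5575,.15]))@X)
```

```text
[ 0.61217424 -0.23828236 -0.00872829] 8.712657988071442 [ 0.12246449 -1.44836195 -0.14094016]
tall 286 [ 0.18141124 -0.00781053  0.0380658 ] [0.21716254 0.02679263 0.04911943] [0.20189447 0.01083631 0.04571465]
pot shelf x -0.19040431138670416
tip 0.2282058122964519 -0.1638114208279387
```

The pot stands between the jaws at shelf x ≈ -0.19, its top at about 46 mm, and the jaw tips are at -0.164. I'll release now.

Emit:
{"name": "step_arm", "arguments": {
  "commands": [
    {"dx": 0, "dy": 0, "dz": 0, "fingers": -0.18, "roll": 0},
    {"dx": 0, "dy": 0, "dz": 0.0005, "fingers": -0.22, "roll": 0},
    {"dx": 0, "dy": 0, "dz": 0.001, "fingers": -0.28, "roll": 0},
    {"dx": 0, "dy": 0, "dz": 0.0015, "fingers": -0.34, "roll": 0},
    {"dx": 0, "dy": 0, "dz": 0.002, "fingers": -0.4, "roll": 0},
    {"dx": 0, "dy": 0, "dz": 0.0025, "fingers": -0.46, "roll": 0},
    {"dx": 0, "dy": 0, "dz": 0.003, "fingers": -0.5, "roll": 0},
    {"dx": 0, "dy": 0, "dz": 0.003, "fingers": -0.56, "roll": 0}
  ]
}}

```text
time: 23.75
tool_pos: [0.6122, -0.2372, -0.0117]
tcp_rot: [2.088, 2.347, 0.0]
wrist_force: [-0.2, 0.5, 0.5]
width: 0.779
grip_force: 0.0
```

Emit:
{"name": "step_arm", "arguments": {
  "commands": [
    {"dx": 0, "dy": 0, "dz": 0, "fingers": -0.7, "roll": 0},
    {"dx": 0, "dy": 0, "dz": 0, "fingers": -1, "roll": 0},
    {"dx": 0, "dy": 0, "dz": 0, "fingers": -1, "roll": 0},
    {"dx": 0, "dy": 0, "dz": 0, "fingers": -1, "roll": 0}
  ]
}}

```text
time: 24.25
tool_pos: [0.6119, -0.2372, -0.0119]
tcp_rot: [2.088, 2.347, 0.0]
wrist_force: [0.2, -0.3, -0.0]
width: 0.996
grip_force: 0.0
```

Emit:
{"name": "step_arm", "arguments": {
  "commands": [
    {"dx": 0, "dy": 0, "dz": -0.01, "fingers": -1, "roll": 0},
    {"dx": 0, "dy": 0, "dz": -0.025, "fingers": -1, "roll": 0},
    {"dx": 0, "dy": 0, "dz": -0.045, "fingers": -1, "roll": 0},
    {"dx": 0, "dy": 0, "dz": -0.07, "fingers": -1, "roll": 0},
    {"dx": 0, "dy": 0, "dz": -0.1, "fingers": -1, "roll": 0},
    {"dx": 0, "dy": 0, "dz": -0.14, "fingers": -1, "roll": 0},
    {"dx": 0, "dy": 0, "dz": -0.18, "fingers": -1, "roll": 0},
    {"dx": 0, "dy": 0, "dz": -0.18, "fingers": -1, "roll": 0}
  ]
}}

```text
time: 25.25
tool_pos: [0.6155, -0.2387, 0.1755]
tcp_rot: [2.081, 2.339, 0.006]
wrist_force: [0.7, -0.6, 0.3]
width: 1.001
grip_force: 0.0
```

Run:
```python
from h import *
s=read_state();print(s["time"],s["tool_pos"],s["wrist_force"])
h=np.radians(96.75);X=np.array([np.cos(h),np.sin(h)]);Y=np.array([-X[1],X[0]]);o=np.array([.6122,-.2383])
p,d,c=grab("wrist");P=cloud(c,d,0,640,0,300)
q=np.c_[(P[:,:2]-o)@X,(P[:,:2]-o)@Y,P[:,2]]
a=q[(q[:,0]>-.04)&(q[:,0]<.06)&(abs(q[:,1])<.06)&(q[:,2]>.055)&(q[:,2]<.08)];print("handle",len(a),np.percentile(a,[1,99],0).round(4))
p,d,c=grab("scene");P=cloud(c,d,150,520,120,380)
q=np.c_[(P[:,:2]-o)@X,(P[:,:2]-o)@Y,P[:,2]];q=q[(q[:,0]>.1)&(q[:,0]<.28)&(abs(q[:,1])<.08)&(q[:,2]>.009)&(q[:,2]<.08)]
t=q[q[:,2]>.038];print("pot",len(t),t.min(0),t.max(0),((o+t[:,0].mean()*X)-np.array([.5575,.15]))@X)
print("tip",q[:,0].max())
a=q[(q[:,0]>.175)&(q[:,2]<.036)];print(np.histogram(a[:,1],np.arange(-.06,.065,.005)))
```

```text
25.25 [ 0.61545922 -0.23867903  0.17549817] [ 0.68285717 -0.60479333  0.31402867]
handle 2500 [[-0.0285 -0.0321  0.0552]
 [ 0.0247  0.0309  0.0665]]
pot 288 [ 0.1812128  -0.00844169  0.03802017] [0.2164618  0.02713672 0.04875856] -0.19025985027703515
tip 0.22862485422551432
(array([  0,   0,   0,   0,   0,   0,  34,  41, 147,   1,   0,  13,  20,
        34,  39,  45,  59,  27,  37, 177,  13,  28, 200,   4]), array([-6.00000000e-02, -5.50000000e-02, -5.00000000e-02, -4.50000000e-02,
       -4.00000000e-02, -3.50000000e-02, -3.00000000e-02, -2.50000000e-02,
       -2.00000000e-02, -1.50000000e-02, -1.00000000e-02, -5.00000000e-03,
       -2.77555756e-17,  5.00000000e-03,  1.00000000e-02,  1.50000000e-02,
        2.00000000e-02,  2.50000000e-02,  3.00000000e-02,  3.50000000e-02,
        4.00000000e-02,  4.50000000e-02,  5.00000000e-02,  5.50000000e-02,
        6.00000000e-02]))
```

The handle is 63 mm wide, so the trigger is free. The pot stands at -0.19 and the robot is clear of everything.

Emit:
{"name": "step_arm", "arguments": {
  "commands": [
    {"dx": 0, "dy": 0, "dz": -0.02, "fingers": -1, "roll": 0},
    {"dx": 0, "dy": 0, "dz": -0.02, "fingers": -1, "roll": 0},
    {"dx": 0, "dy": 0, "dz": -0.02, "fingers": -1, "roll": 0},
    {"dx": 0, "dy": 0, "dz": -0.02, "fingers": -1, "roll": 0}
  ]
}}

```text
time: 25.85
tool_pos: [0.6115, -0.237, 0.1872]
tcp_rot: [-2.087, -2.346, 0.001]
wrist_force: [-0.5, -0.5, -0.4]
width: 1.002
grip_force: 0.0
```

```bash
python3 -c "
from workcell import *
print(finish_job())"
```

```text
the job is handed in; nothing more can be done
None
```

I handed the job in at about 26 s (no verdict came back): by my last measurements the pot stands upright about 100 mm in front of the shelf, and the reacher lies flat with its trigger released and its jaw tips about 74 mm clear of the shelf edge.

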